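# Put three tools back on their own shadow boards

### The arm

A 6-joint arm with a two-finger parallel gripper is mounted at the origin on the work surface. World frame = base frame: x ahead of the robot, y to its left, z up, the work surface at z = 0. Lengths are in m, angles in degrees, forces in N, time in s.
With the tool pointing down it reaches from about 0.4 to 0.825 m from the base axis. Payload 7 kg.
Tool frame: the origin (TCP) lies at the very end of the fingers, on their centre line; the grasp point (between the pads) lies 19 mm behind it (ctrl.tcp_to_grasp is the distance from the TCP to the grasp point, in m); z points along the fingers, x is the direction in which the jaws open and shut, and the axes are right-handed (so a half turn about z gives the same grasp; the last joint's range is limited). The gripper opens to 88 mm and grips with 3 to 60 N. Pads are 19 mm wide; open, the fingers measure 130 mm over their backs; the gripper's body (78 mm by 193 mm) begins 47 mm behind the grasp point.
Start: joints at [84.517, 20.546, 0.682, 0, -70.136, -16.507], TCP at [0.253, 0.626, 0.227] pointing down, gripper open.
Joint ranges: [-176.03, 176.03], [-82.01, 121.73], [-58.28, 71.71], [-173.87, 95.51], [-174.79, -0.11], [-173.66, 173.66]. Speed limits (degrees/s): [136.94, 136.94, 172.46, 180, 180, 180].

### API

Orientations are given as [roll, pitch, yaw] about the fixed x, y, z axes, in that order (R = Rz(yaw) Ry(pitch) Rx(roll)).
In Python, from plant import sensors, vision, ticket, ctrl gives the robot as it stands. The module is installed in compiled form; this text tells all that it offers.
- The arm moves only by the tool drive_tool, never from a script. Its argument "moves" is a list of rows, each a list of 6 numbers: the shift along the tool's x, y, z in units of 0.15 m (1.0 is 0.15 m), then the turn, a rotation vector about the tool's x, y, z in units of 60 degrees (1.0 is 60 degrees). In form: [[dx, dy, dz, rx, ry, rz], ...]. A call has 1 to 8 rows; each row is the pose to reach, as a shift and turn from the pose measured when the call began, along the tool's axes at that moment; what a row does not reach only later rows make up. A row lasts 1/10 s, in which the tool goes at most 50 mm and 8.59 degrees, less where a joint would pass 70% of its speed; a pose out of reach is approached as far as the arm can. A call with a number of a shift or a turn outside -1 to 1 is refused whole. A call with a gripper value outside its range is refused whole. "fingers" is the opening, from -1 (shut) to 1 (fully open), set as the call begins (left out, the last holds). The fingers move at their own pace and stop on an object; the grip force is fixed at half the most. Time passes only in rows, so rows that repeat a pose let the fingers close. It gives the time, the measured TCP pose, the force and the opening at its end, in the units of the state.
- sensors.get_obs(): the state, without advancing time (a new reading comes with each control period).
- vision.snapshot(name): name is "scene" or "side" or "wrist"; returns a dict with "pixels" (384x512x3 uint8, red, green, blue), "fx", "fy", "cx", "cy" (pixels), "k1" (the pictures are not rectified: a ray, as slopes to the right and down, at radius r is drawn at 1 + k1 r^2 times it, then the intrinsics apply), "R" (3x3) and "t" (3): a world point X has camera coordinates R X + t. Camera axes: x right, y down, z forward; pixel columns grow to the right and rows downward; lengths in m; the calibration is good to about 2 mm. A picture is of the moment at which its call begins. There is no depth.
- ticket.close_job(): hands the job in, once; it reports no verdict.
The state is a dict: "clock": time; "joint_pos": joint angles; "qvel": joint speeds; "tau": joint torques, N m; "tool_pos": TCP position; "orientation": TCP orientation; "force": force on the tool from outside, world axes, zero at the start; "moment": the same for the moment, N m; "opening": finger opening in m.
Only numpy, scipy, OpenCV 4.12 (cv2) and the standard library are available. Lean on these libraries where they do the work, as an engineer would, in place of code of your own. Each camera call takes 0.05 s, during which the arm holds its last target.

### The job

The three tools were put back on each other's boards. Park one of them in the empty white saucer to make room, then get each onto the middle of its own board, over its painted outline: the red box standing upright on the red board, the chrome socket case lid up on the blue one and the nail punch lying on the yellow one, the case and the punch lying along the long side of their boards. Do not shift the oil bottle or the terracotta pot.

Things in the scene. Friction and masses are not known exactly. Their poses are not given: they have to be found in the camera images.
- redbox_center (a point): Red round plastic box with a black twist cap, standing upright, loose, about 0.15 kg. Body 50 mm diameter x 56 mm high, cap 42 mm diameter x 18 mm on top, 74 mm high in all. This point is on its axis, half-way up (37 mm above its underside); z is up along its axis. At the start it stands on the blue board; it belongs on the red one.
- case_center (a point): Chrome socket set case, closed, loose, about 0.35 kg: 100 (x) x 46 (y) x 32 mm high, with a black seam and black end clips. The point is its centre, 16 mm above its underside; x along its length, z up through the lid. At the start it lies on the yellow board; it belongs on the blue one.
- punch_center (a point): Steel nail punch lying flat, loose, about 0.11 kg: 110 mm long, square shank 12 x 12 mm and 72 mm long, then a round tip tapering to a 4 mm end. The point is on its axis, 6 mm above its underside, at mid-length, which lies on the square shank 17 mm before the tip part begins; x along its length towards the tip. At the start it lies on the red board; it belongs on the yellow one.
- board_red: Red plywood board fixed to the bench, 130 (its x) x 96 (its y) x 9 mm thick, flat top without a lip, with the black painted outline of its own tool in the middle: a disc. The origin is the centre of its underside, on the bench top; z up.
- board_blue: Blue plywood board fixed to the bench, 130 (its x) x 96 (its y) x 9 mm thick, flat top without a lip, with the black painted outline of its own tool in the middle: an oblong along x. The origin is the centre of its underside, on the bench top; z up.
- board_yellow: Yellow plywood board fixed to the bench, 130 (its x) x 96 (its y) x 9 mm thick, flat top without a lip, with the black painted outline of its own tool in the middle: a punch along x, tip to +x. The origin is the centre of its underside, on the bench top; z up.
- saucer: White ceramic plant saucer, fixed, empty at the start: round, 192 mm across the rim, 14 mm high, flat inner floor 6 mm above the bench and about 166 mm across. The origin is the centre of its underside. The free spot for parking.
- oil: Bystander: small amber oil bottle with a red cap, loose, 44 mm diameter, 95 mm high, standing; origin at the centre of its underside. Leave alone.
- pot: Bystander: small terracotta pot, loose, 72 mm across, 65 mm high, standing; origin at the centre of its underside. Leave alone.
Not all that is in view belongs to the job. Of the things like the part that bears case_center, leave any that is green; of the rest the larger one is meant.

How it is judged (in metres and radians):
On the way:
1. one of the three tools rests, let go, in the saucer (within 45 mm of its middle) (((horizontal distance between redbox_center and saucer below 0.045 m and z of redbox_center in the frame of saucer below 0.052 m and contact force between redbox and the fingers below 0.1 N and linear speed of redbox below 0.02 m/s) or (horizontal distance between case_center and saucer below 0.045 m and z of case_center in the frame of saucer below 0.03 m and contact force between case and the fingers below 0.1 N and linear speed of case below 0.02 m/s) or (horizontal distance between punch_center and saucer below 0.045 m and z of punch_center in the frame of saucer below 0.02 m and contact force between punch and the fingers below 0.1 N and linear speed of punch below 0.02 m/s))), for 0.3 s.
At the end, for the whole second after the job is handed in: Red box upright on the red board, chrome case lid up on the blue board, nail punch flat on the yellow board, each point listed for the tool within 15 mm of the middle of its board; case and punch within 15 degrees of the board's long direction (either way round); all released and at rest (horizontal distance between redbox_center and board_red below 0.015 m and z of redbox_center in the frame of board_red below 0.055 m and contact force between each of redbox, case, punch and the fingers below 0.1 N and linear speed of each of redbox, case, punch below 0.02 m/s and angle between each of redbox_center, case_center's own z axis and vertical below 0.15 rad and horizontal distance between case_center and board_blue below 0.015 m and z of case_center in the frame of board_blue below 0.033 m and angle between the x axis of case_center and the x axis of board_blue, either way round below 0.26 rad and horizontal distance between punch_center and board_yellow below 0.015 m and z of punch_center in the frame of board_yellow below 0.022 m and angle between the x axis of punch_center and the x axis of board_yellow, either way round below 0.26 rad); the robot touches nothing.
It fails at once if the oil bottle was shifted by more than 25 mm (distance of oil from where it was at the start of the episode above 0.025 m).
It fails at once if the terracotta pot was shifted by more than 25 mm (distance of pot from where it was at the start of the episode above 0.025 m).
It also fails if it takes over 131 s, if anything falls off the work surface, if the arm or the gripper's body presses on something with over 40 N, if the wrist force passes 120 N, or if a joint passes its speed limit or range.

## Working session

There is one attempt and no reset: what is moved stays moved. The work goes in short steps, Python scripts to look and compute and a tool call to move; the robot and the scene stay as the last step left them, time stands still between calls to the robot, and variables do not carry over. Pictures are saved under pics/ and viewed, and the job is handed in when it is done.

Besides the shell and the picture viewer there is one more tool, called after "Call:" by a JSON object that holds its "method" and its "body". drive_tool: Moves the arm, as the interface text tells. Shifts and turns lie within -1 to 1; 1 stands for 0.15 m of shift or 60 degrees of turn. Its arguments: {"type":"object","properties":{"moves":{"type":"array"},"fingers":{"type":"number"}},"required":["moves"]}

```bash
mkdir -p pics; python3 - <<'E'
from plant import sensors, vision, ctrl
import cv2,pickle
print(sensors.get_obs())
d={}
for n in ("scene","side","wrist"):
    s=vision.snapshot(n); d[n]=s
    cv2.imwrite(f"pics/a_{n}.png",cv2.resize(s["pixels"][:,:,::-1],None,fx=1.5,fy=1.5,interpolation=cv2.INTER_CUBIC))
    print(n,{k:v for k,v in s.items() if k!="pixels"})
pickle.dump(d,open("a.pkl","wb"))
print(sensors.get_obs()["clock"],[x for x in dir(ctrl) if x[0]!='_'],ctrl.tcp_to_grasp)
E
```

```text
{'clock': 0.0, 'joint_pos': array([ 8.45174541e+01,  2.05927734e+01,  6.31919761e-01, -1.99768422e-02,
       -7.01373850e+01, -1.65072499e+01]), 'qvel': array([-0.04217352,  0.08729037,  0.10577621, -0.11964648, -0.06295694,
       -0.09940344]), 'tau': array([ 2.09843631e-03, -5.82705474e+01,  2.93064952e+01,  6.99726373e+00,
        7.04070000e-03, -1.56944425e-04]), 'tool_pos': array([0.25258419, 0.62540411, 0.22559397]), 'orientation': array([-1.79990089e+02, -9.95258079e-02, -1.11996608e+02]), 'force': array([ 0.01935021,  0.35044736, -0.35140276]), 'moment': array([ 0.03972864, -0.01034271, -0.06138221]), 'opening': 0.08770090100829105}
scene {'fx': 362.2611437525538, 'fy': 362.2611437525538, 'cx': 252.45705045139653, 'cy': 191.50649623871556, 'k1': -0.008971662988000763, 'R': array([[-0.72253577,  0.69131127, -0.00554913],
       [ 0.58644842,  0.60864663, -0.53444133],
       [-0.36608786, -0.38940725, -0.84518736]]), 't': array([ 0.33531449, -0.28811998,  1.23409117])}
side {'fx': 466.0840748306924, 'fy': 466.0840748306924, 'cx': 251.50587971471356, 'cy': 196.81669404521242, 'k1': 0.011117145817850074, 'R': array([[ 0.79314221, -0.60903413, -0.00169133],
       [-0.41993551, -0.5448644 , -0.72579401],
       [ 0.44111178,  0.57636812, -0.68791002]]), 't': array([-0.36790942,  0.29577027,  1.09056514])}
wrist {'fx': 300.03218879695817, 'fy': 300.03218879695817, 'cx': 258.207624593552, 'cy': 190.68319015068587, 'k1': 0.004414094434676473, 'R': array([[-0.37457323, -0.92719459,  0.00225685],
       [-0.89324141,  0.36150718,  0.2672683 ],
       [-0.24862559,  0.09809564, -0.96361951]]), 't': array([ 0.67382349, -0.0338822 ,  0.38982702])}
0.15 ['PlanningError', 'tcp_to_grasp'] 0.0188
```

View pics/a_scene.png

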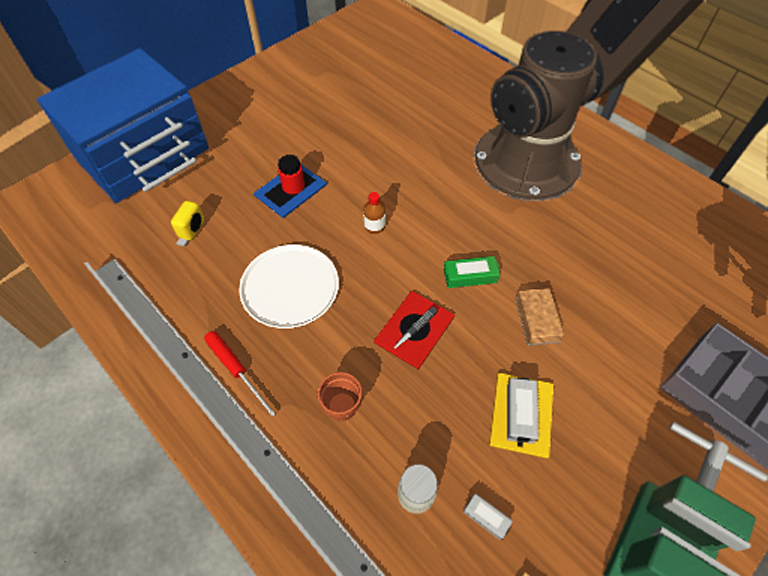

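View pics/a_side.png

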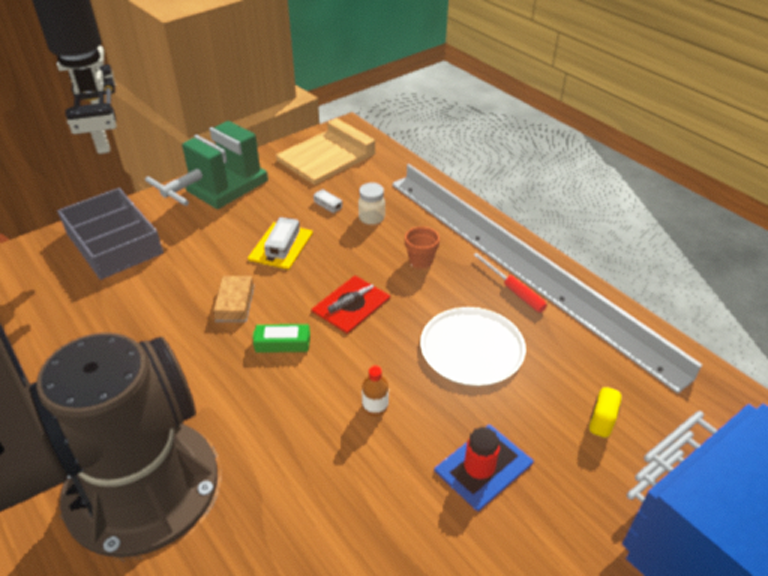

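View pics/a_wrist.png

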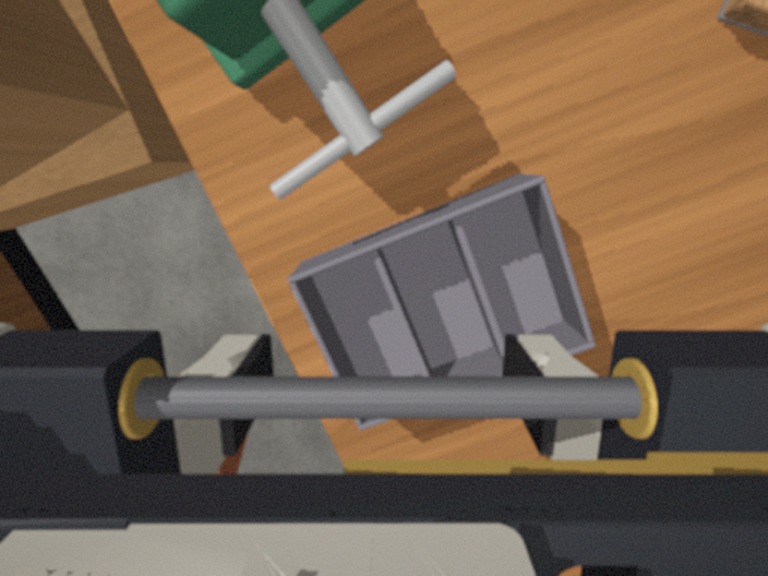

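The scene view (1.5x) shows the red box on the blue board at (290,178), the punch on the red board at (415,325), the case on the yellow board at (522,410) and the saucer at (290,285). The decoys are the green case at (472,270) and the small chrome one at (487,515). Next I'll measure poses.

```bash
cat > h.py <<'E'
import numpy as np, cv2, pickle
from scipy.spatial.transform import Rotation as Rot
def rays(s,px):
    K=np.array([[s["fx"],0,s["cx"]],[0,s["fy"],s["cy"]],[0,0,1]])
    p=cv2.undistortPoints(np.asarray(px,float).reshape(-1,1,2),K,np.array([s["k1"],0,0,0])).reshape(-1,2)
    d=np.c_[p,np.ones(len(p))]@s["R"]; return -s["R"].T@s["t"],d
def onplane(s,px,z):
    c,d=rays(s,px); return c+d*((z-c[2])/d[:,2])[:,None]
def proj(s,X):
    K=np.array([[s["fx"],0,s["cx"]],[0,s["fy"],s["cy"]],[0,0,1]])
    return cv2.projectPoints(np.asarray(X,float).reshape(-1,3),cv2.Rodrigues(s["R"])[0],s["t"],K,np.array([s["k1"],0,0,0]))[0].reshape(-1,2)
def comps(s,f,minarea=60):
    hsv=cv2.cvtColor(s["pixels"],cv2.COLOR_RGB2HSV).astype(int); m=f(hsv[...,0],hsv[...,1],hsv[...,2]).astype(np.uint8)
    n,l,st,ce=cv2.connectedComponentsWithStats(m)
    return [(st[i,4],ce[i],l==i) for i in range(1,n) if st[i,4]>minarea]
def rect(s,mask,z):
    yx=np.argwhere(mask)[:,::-1]; w=onplane(s,yx,z)[:,:2]
    return cv2.minAreaRect((w*1000).astype(np.float32))
F=dict(red=lambda h,S,v:((h<4)|(h>176))&(S>200)&(v>90),blue=lambda h,S,v:(h>105)&(h<120)&(S>170)&(v>80),
 yellow=lambda h,S,v:(h>22)&(h<30)&(S>200)&(v>120),white=lambda h,S,v:(S<40)&(v>170))
E
python3 - <<'E'
from h import *
d=pickle.load(open("a.pkl","rb"))
for n in("scene","side"):
    for c in F:
        for a,ce,m in comps(d[n],F[c],150):
            print(n,c,a,ce.round(),*[np.round(x,1) for x in rect(d[n],m,.014 if c=="white" else .009)])
crops={"scene":[(150,85,90,80),(240,180,90,70),(310,230,80,90),(150,150,90,80)],"side":[(280,270,90,80),(195,175,80,60),(155,135,70,60),(270,195,90,70)]}
for n in crops:
    t=[cv2.resize(d[n]["pixels"][y:y+h,x:x+w,::-1],(400,300),interpolation=cv2.INTER_CUBIC) for x,y,w,h in crops[n]]
    cv2.imwrite(f"pics/c_{n}.png",np.vstack([np.hstack(t[:2]),np.hstack(t[2:])]))
E
```

```text
scene red 203 [195. 121.] [ 426. -317.] [81.5 49.3] 58.8
scene red 1101 [275. 220.] [494.6 126. ] [131.4  95.5] 12.5
scene red 320 [149. 235.] [776.9 -74.4] [108.3  24.4] 87.4
scene blue 11093 [92. 50.] [ 451.3 -866.9] [859.6 553.2] 62.0
scene blue 696 [183.  13.] [  73.1 -818.2] [236.1 112.6] 59.6
scene blue 416 [193. 129.] [ 444.1 -300.7] [129.6  98. ] 3.6
scene yellow 301 [123. 146.] [ 653.5 -382.3] [92.3 65.2] 28.3
scene yellow 934 [348. 280.] [480.6 364.5] [129.   94.2] 33.6
scene white 2806 [192. 190.] [ 602.  -106.1] [187.  187.8] 76.8
scene white 598 [145. 284.] [861.1 -46. ] [760.7   6. ] 90.0
scene white 460 [ 54. 252.] [ 994.1 -200. ] [90.  79.3] 5.1
scene white 666 [349. 272.] [472.3 361.2] [101.3  42.4] 38.9
scene white 201 [205. 326.] [817.3 191. ] [  4.3 369.8] 0.1
scene white 178 [  6. 298.] [1123.5 -174.7] [45.8 34.7] 66.7
scene white 213 [489. 308.] [304.3 658.5] [44.2 75.3] 10.9
scene white 537 [278. 324.] [692.8 327. ] [67.4 53.9] 45.1
scene white 396 [325. 344.] [646.3 429. ] [30.1 65.1] 10.7
scene white 161 [474. 349.] [413.2 666.8] [  6.9 112.8] 11.4
scene white 180 [465. 368.] [463.8 675.3] [  7.8 111.9] 11.5
side red 179 [227. 196.] [486.7 153.8] [124.1  31.8] 10.4
side red 344 [240. 206.] [498.4 101.1] [124.9  49.9] 8.8
side red 282 [320. 309.] [ 444.3 -294.7] [61.2 47.2] 37.7
side blue 6637 [479. 336.] [ 698.4 -535.4] [375.5 164.6] 30.4
side blue 209 [335. 320.] [ 448.7 -338.5] [115.5  17.4] 3.2
side yellow 371 [187. 166.] [479.7 363.4] [134.1  96.9] 34.0
side yellow 403 [403. 276.] [ 679.9 -351.2] [108.5  37.5] 28.0
side white 16031 [370. 131.] [1090.2  160.8] [ 502.6 1294.1] 0.2
side white 459 [379. 184.] [888.   18.8] [  9.5 817.6] 0.1
side white 259 [188. 155.] [500.7 391. ] [101.   44.1] 39.8
side white 442 [383. 209.] [ 811.8 -125.2] [549.7  12.3] 89.9
side white 2809 [315. 230.] [ 604.  -105.1] [190.1 189. ] 52.4
side white 442 [451. 295.] [ 726.8 -467.3] [144.5  40.9] 0.3
```

View pics/c_scene.png

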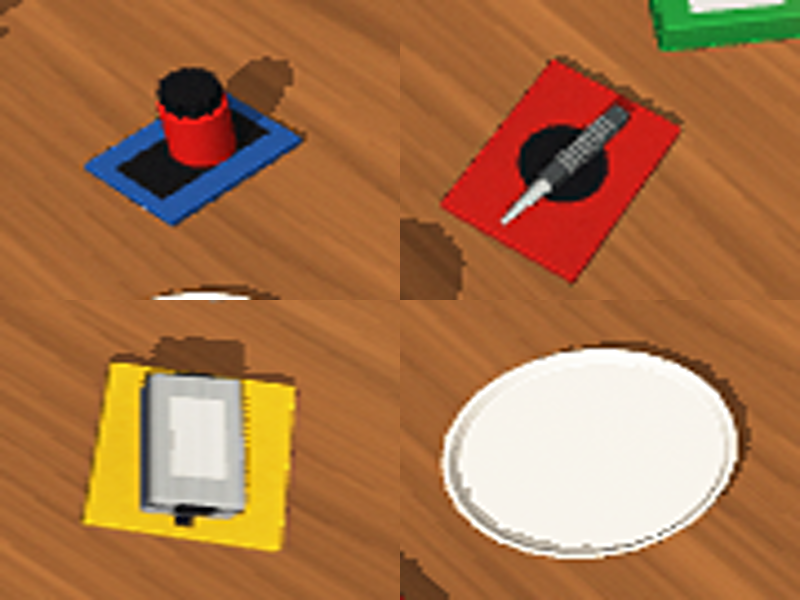

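View pics/c_side.png

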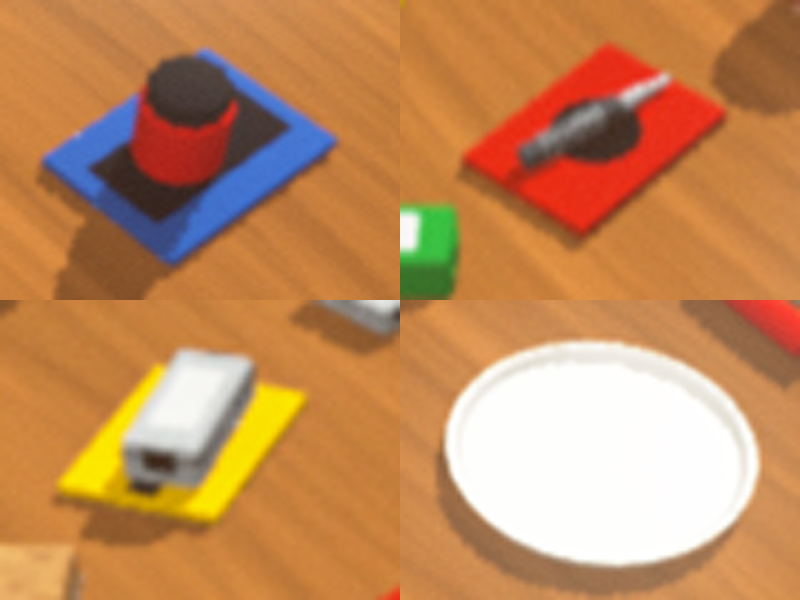

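```bash
python3 - <<'E'
from h import *
d=pickle.load(open("a.pkl","rb"))
S,D=d["scene"],d["side"]
print("cap",onplane(S,[(192.8,109)],.083),onplane(D,[(323.5,293.5)],.083))
def rm(h,s,v): return ((h<4)|(h>176))&(s>200)&(v>60)
for s,pts in((S,[(290,205.7),(263.6,231.8)]),(D,[(221,206),(248.6,190.6)])):
    w=onplane(s,pts,.015); v=w[1]-w[0]; u=v/np.linalg.norm(v)
    print("punch",w[:,:2].round(4),np.linalg.norm(v),np.degrees(np.arctan2(v[1],v[0])),(w[0]+u*.055)[:2],(w[1]-u*.055)[:2])
for n in d:
  if n!="wrist":
    for a,ce,m in comps(d[n],F["white"],150):
        r=rect(d[n],m,.041)
        if abs(r[0][0]-480)<60 and abs(r[0][1]-365)<60: print(n,"case",r)
E
```

```text
cap [[ 0.43732754 -0.2938724   0.083     ]] [[ 0.43566406 -0.30327655  0.083     ]]
punch [[0.4406 0.1271]
 [0.5503 0.1333]] 0.10985235990716725 3.2299798499107037 [0.4955038  0.13019021] [0.49535639 0.13018189]
punch [[0.45   0.1272]
 [0.5533 0.1307]] 0.10334780175979047 1.9665378753399438 [0.50494107 0.12904887] [0.49829279 0.12882059]
scene case ((484.30426025390625, 363.1466064453125), (98.20458221435547, 41.07182312011719), 38.87405014038086)
side case ((484.6212158203125, 360.2490539550781), (98.1670913696289, 42.893089294433594), 39.780025482177734)
```

Poses agree across both cameras. Plan: case to saucer, punch to yellow, box to red, case to blue.

```bash
cat > plan.py <<'E'
import sys
from h import *
from plant import sensors
def go(x,y,z,yaw,o=None):
    o=o or sensors.get_obs()
    R0=Rot.from_euler("xyz",o["orientation"],degrees=True); R1=Rot.from_euler("xyz",[180,0,yaw],degrees=True)
    sh=R0.inv().apply(np.array([x,y,z])-o["tool_pos"])/.15
    rv=(R0.inv()*R1).as_rotvec(degrees=True)/60
    print("shift",sh.round(3),"turn",rv.round(3),"dist",np.linalg.norm(sh*.15).round(3),"n",int(np.ceil(max(np.linalg.norm(sh)*3,np.linalg.norm(rv)*60/8.59))))
if __name__=="__main__": 
    o=sensors.get_obs(); print(o["clock"],o["tool_pos"].round(4),o["orientation"].round(1),"q6",o["joint_pos"].round(0),"F",o["force"].round(1),o["opening"])
    a=list(map(float,sys.argv[1:]))
    for i in range(0,len(a),4): go(*a[i:i+4],o)
E
python3 plan.py .40 .48 .2 -75  .4845 .3615 .15 -50.7
```

```text
0.15 [0.2526 0.6255 0.2259] [-1.80e+02 -1.00e-01 -1.12e+02] q6 [ 85.  21.   1.  -0. -70. -17.] F [ 0.1 -0.4  0.4] 0.08766004498961674
shift [ 0.532 -1.274  0.173] turn [ 0.    -0.001 -0.617] dist 0.209 n 5
shift [ 1.053 -2.092  0.507] turn [ 1.000e-03 -1.000e-03 -1.022e+00] dist 0.36 n 8
```

Call:
{"method": "drive_tool", "body": {"moves": [[0.25,-0.3,0.1,0,0,-0.14],[0.45,-0.6,0.2,0,0,-0.28],[0.5,-0.85,0.3,0,0,-0.42],[0.5,-1,0.3,0,0,-0.56],[0.5,-1,0.3,0,0,-0.7],[0.5,-1,0.3,0,0,-0.7]], "fingers": 1}}

```text
clock: 0.75
tool_pos: [0.3644, 0.4989, 0.1806]
orientation: [179.9, -0.1, -70.0]
force: [-0.7, 0.8, 0.2]
opening: 0.0876
```

```bash
python3 plan.py .4845 .3615 .15 -50.7
```

```text
0.75 [0.3644 0.4989 0.1806] [ 1.799e+02 -1.000e-01 -7.000e+01] q6 [ 72.  17. -10.   0. -62.  38.] F [-0.7  0.8  0.2] 0.08762088079431013
shift [ 1.135 -0.439  0.205] turn [ 0.001 -0.001 -0.321] dist 0.185 n 4
```

Call:
{"method": "drive_tool", "body": {"moves": [[0.3,-0.1,0.05,0,0,-0.1],[0.6,-0.25,0.1,0,0,-0.2],[0.9,-0.35,0.15,0,0,-0.32],[1,-0.44,0.2,0,0,-0.32],[1,-0.44,0.2,0,0,-0.32]]}}

```text
clock: 1.25
tool_pos: [0.4787, 0.3788, 0.1496]
orientation: [179.8, -0.1, -51.2]
force: [-0.8, 0.2, 0.5]
opening: 0.0879
```

```bash
python3 plan.py .4845 .3615 .12 -50.7; python3 - <<'E'
from h import *
from plant import vision
s=vision.snapshot("wrist"); pickle.dump(s,open("w1.pkl","wb"))
cv2.imwrite("pics/w1.png",cv2.resize(s["pixels"][:,:,::-1],None,fx=1.5,fy=1.5))
E
```

```text
1.25 [0.4787 0.3788 0.1496] [ 1.798e+02 -1.000e-01 -5.120e+01] q6 [ 57.  18. -14.   0. -59.  72.] F [-0.8  0.2  0.5] 0.08791040208511743
shift [0.114 0.042 0.198] turn [ 0.003 -0.001 -0.008] dist 0.035 n 1
```

View pics/w1.png

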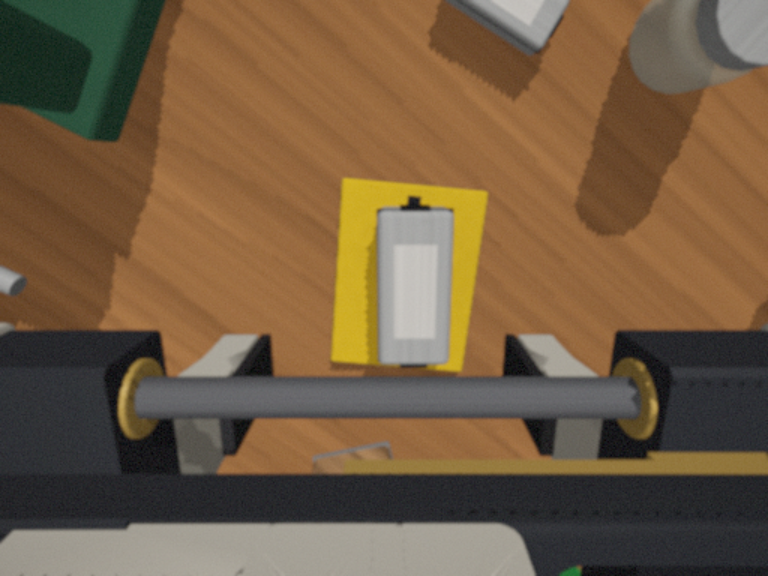

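The wrist view shows the case on the yellow board, corners (379,209), (452,208), (447,363) and (381,363).

```bash
python3 - <<'E'
from h import *
s=pickle.load(open("w1.pkl","rb"))
w=onplane(s,np.array([(379,209),(452,208),(448,363),(381,363)])/1.5,.041)
print(w,w.mean(0),np.degrees(np.arctan2(*( (w[0]+w[1]-w[2]-w[3])[[1,0]]))))
for a,c,m in comps(s,F["yellow"],300): print(a,c,rect(s,m,.009))
E
python3 plan.py .4845 .3615 .06 -50.7 .4845 .3615 .016 -50.7
```

```text
[[0.51008389 0.41026624 0.041     ]
 [0.53729795 0.37734497 0.041     ]
 [0.460966   0.31427099 0.041     ]
 [0.43391987 0.34796038 0.041     ]] [0.48556693 0.36246064 0.041     ] 39.42651735961732
5149 [263.89182366 175.58535638] ((480.4417724609375, 364.7193603515625), (128.4508056640625, 94.23738098144531), 33.71664047241211)
1.3 [0.4781 0.3799 0.1501] [ 1.798e+02 -1.000e-01 -5.110e+01] q6 [ 57.  18. -14.   0. -59.  72.] F [-0.4  0.4  0.1] 0.08748912230030523
shift [0.122 0.042 0.601] turn [ 0.003 -0.001 -0.007] dist 0.092 n 2
shift [0.121 0.041 0.894] turn [ 0.003 -0.001 -0.007] dist 0.136 n 3
```

Call:
{"method": "drive_tool", "body": {"moves": [[0.12,0.04,0.15,0,0,0],[0.12,0.04,0.35,0,0,0],[0.12,0.04,0.55,0,0,0],[0.12,0.04,0.7,0,0,0],[0.12,0.04,0.8,0,0,0],[0.12,0.04,0.87,0,0,0],[0.12,0.04,0.88,0,0,0]]}}

```text
clock: 2.0
tool_pos: [0.4835, 0.3622, 0.0172]
orientation: [179.7, -0.1, -51.1]
force: [0.6, 0.4, -0.8]
opening: 0.0879
```

Call:
{"method": "drive_tool", "body": {"moves": [[0,0,0,0,0,0],[0,0,0,0,0,0],[0,0,0,0,0,0],[0,0,0,0,0,0],[0,0,0,0,0,0],[0,0,0,0,0,0]], "fingers": -1}}

```text
clock: 2.6
tool_pos: [0.4837, 0.3621, 0.0175]
orientation: [179.8, -0.1, -51.1]
force: [-0.1, 0.2, 2.6]
opening: 0.0455
```

```bash
python3 plan.py .4845 .3615 .016 -50.7
```

```text
2.6 [0.4837 0.3621 0.0175] [ 1.798e+02 -1.000e-01 -5.110e+01] q6 [ 55.  26. -22.   0. -42.  73.] F [-0.1  0.2  2.6] 0.045484342379603346
shift [ 0.007 -0.002  0.01 ] turn [ 0.004 -0.002 -0.007] dist 0.002 n 1
```

Call:
{"method": "drive_tool", "body": {"moves": [[0,0,-0.15,0,0,0],[0,0,-0.35,0,0,0],[0,0,-0.6,0,0,0],[0,0,-0.85,0,0,0],[0,0,-0.95,0,0,0],[0,0,-0.95,0,0,0]]}}

```text
clock: 3.2
tool_pos: [0.4847, 0.3636, 0.1624]
orientation: [-180.0, -0.0, -51.1]
force: [-0.2, -0.3, -3.7]
opening: 0.0463
```

```bash
python3 plan.py .56 .23 .16 -60  .61 .1 .16 -70
```

```text
3.2 [0.4847 0.3636 0.1624] [-180.    -0.   -51.1] q6 [ 55.  17. -13.   0. -60.  73.] F [-0.2 -0.3 -3.7] 0.04631213049326119
shift [1.008 0.168 0.016] turn [-0.    -0.001  0.148] dist 0.153 n 4
shift [1.892 0.452 0.017] turn [-0.    -0.001  0.314] dist 0.292 n 6
```

Call:
{"method": "drive_tool", "body": {"moves": [[0.15,0.03,0,0,0,0.03],[0.4,0.08,0,0,0,0.08],[0.65,0.12,0,0,0,0.12],[0.9,0.16,0,0,0,0.15],[1,0.17,0,0,0,0.15],[1,0.17,0,0,0,0.15]]}}

```text
clock: 3.8
tool_pos: [0.5588, 0.2283, 0.1603]
orientation: [179.8, -0.0, -60.3]
force: [-0.1, 1.1, -3.5]
opening: 0.0458
```

```bash
python3 plan.py .60 .09 .16 -70  .603 -.0 .16 -80
```

```text
3.8 [0.5588 0.2283 0.1603] [179.8  -0.  -60.3] q6 [ 41.  17. -14.   0. -60.  79.] F [-0.1  1.1 -3.5] 0.04579743582266146
shift [0.937 0.218 0.003] turn [ 0.003 -0.001  0.162] dist 0.144 n 3
shift [1.468 0.498 0.005] turn [ 0.003 -0.001  0.328] dist 0.233 n 5
```

Call:
{"method": "drive_tool", "body": {"moves": [[0.15,0.03,0,0,0,0.03],[0.4,0.1,0,0,0,0.08],[0.65,0.16,0,0,0,0.14],[0.9,0.22,0,0,0,0.18],[1,0.24,0,0,0,0.18],[1,0.24,0,0,0,0.18]]}}

```text
clock: 4.4
tool_pos: [0.6016, 0.0789, 0.1592]
orientation: [179.7, -0.1, -71.2]
force: [-0.2, 0.3, -3.3]
opening: 0.0458
```

```bash
python3 plan.py .602 -.05 .16 -80  .603 -.1055 .16 -86.4
```

```text
4.4 [0.6016 0.0789 0.1592] [ 1.797e+02 -1.000e-01 -7.120e+01] q6 [ 26.  17. -13.   0. -60.  83.] F [-0.2  0.3 -3.3] 0.04581221563486939
shift [ 0.814  0.274 -0.003] turn [ 0.005 -0.002  0.147] dist 0.129 n 3
shift [ 1.167  0.387 -0.002] turn [ 0.004 -0.002  0.253] dist 0.184 n 4
```

Call:
{"method": "drive_tool", "body": {"moves": [[0.15,0.03,0,0,0,0.04],[0.4,0.12,0,0,0,0.1],[0.65,0.22,0,0,0,0.18],[0.9,0.32,0,0,0,0.25],[1,0.36,0,0,0,0.25],[1,0.36,0,0,0,0.25]]}}

```text
clock: 5.0
tool_pos: [0.5983, -0.0813, 0.159]
orientation: [179.7, -0.1, -86.2]
force: [-0.7, -0.1, -4.4]
opening: 0.0455
```

```bash
python3 plan.py .603 -.1055 .05 -86.4 .603 -.1055 .016 -86.4
```

```text
5.0 [ 0.5983 -0.0813  0.159 ] [ 1.797e+02 -1.000e-01 -8.620e+01] q6 [ 11.  17. -14.   0. -60.  83.] F [-0.7 -0.1 -4.4] 0.045479171229825394
shift [ 0.162 -0.025  0.727] turn [ 0.005 -0.002  0.003] dist 0.112 n 3
shift [ 0.161 -0.026  0.953] turn [ 0.005 -0.002  0.003] dist 0.145 n 3
```

Call:
{"method": "drive_tool", "body": {"moves": [[0.16,-0.03,0.15,0,0,0],[0.16,-0.03,0.4,0,0,0],[0.16,-0.03,0.65,0,0,0],[0.16,-0.03,0.8,0,0,0],[0.16,-0.03,0.9,0,0,0],[0.16,-0.03,0.95,0,0,0],[0.16,-0.03,0.96,0,0,0],[0.16,-0.03,0.96,0,0,0]]}}

```text
clock: 5.8
tool_pos: [0.6042, -0.1042, 0.0152]
orientation: [179.7, -0.1, -86.1]
force: [0.7, 0.2, -3.6]
opening: 0.0459
```

Call:
{"method": "drive_tool", "body": {"moves": [[0,0,0,0,0,0],[0,0,0,0,0,0],[0,0,0,0,0,0],[0,0,0,0,0,0],[0,0,0,0,0,0]], "fingers": 1}}

```text
clock: 6.3
tool_pos: [0.6043, -0.1043, 0.0155]
orientation: [179.8, -0.1, -86.1]
force: [-0.3, 0.1, 0.0]
opening: 0.0802
```

Call:
{"method": "drive_tool", "body": {"moves": [[0,0,-0.2,0,0,0],[0,0,-0.5,0,0,0],[0,0,-0.8,0,0,0],[0,0,-1,0,0,0],[0,0,-1,0,0,0]]}}

```text
clock: 6.8
tool_pos: [0.6078, -0.1041, 0.1712]
orientation: [-179.7, -0.2, -86.1]
force: [0.1, 0.6, -0.5]
opening: 0.0875
```

```bash
cat > look.py <<'E'
import sys
from h import *
from plant import vision
n,f=sys.argv[1:]
s=vision.snapshot(n); pickle.dump(s,open(f+".pkl","wb"))
cv2.imwrite(f"pics/{f}.png",cv2.resize(s["pixels"][:,:,::-1],None,fx=1.5,fy=1.5,interpolation=cv2.INTER_CUBIC))
E
python3 look.py scene b1; python3 plan.py .55 .05 .17 -86.4 .495 .13 .15 -87.5
```

```text
6.85 [ 0.6063 -0.1039  0.1683] [-1.799e+02 -1.000e-01 -8.610e+01] q6 [  9.  17. -12.   0. -61.  85.] F [-0.5  0.  -1.2] 0.08778060220386646
shift [-1.049  0.306 -0.014] turn [-0.001 -0.002  0.004] dist 0.164 n 4
shift [-1.606  0.636  0.118] turn [-0.001 -0.002  0.023] dist 0.26 n 6
```

View pics/b1.png

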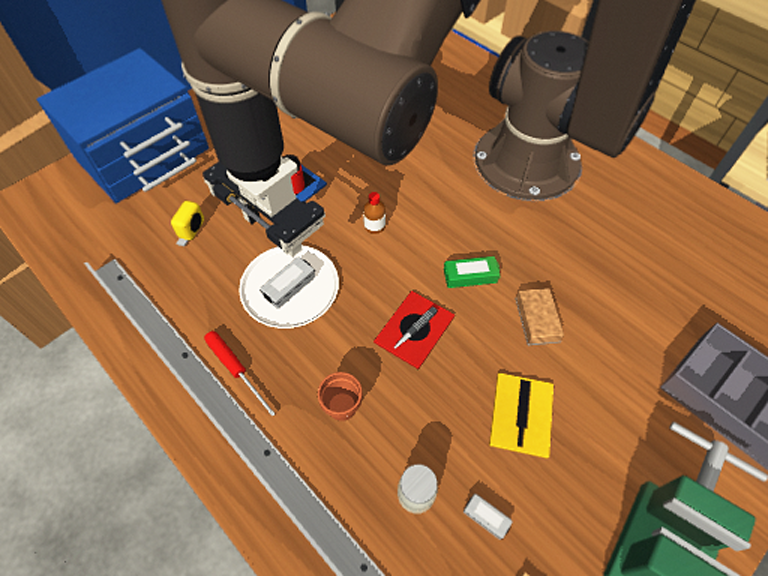

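The case sits in the saucer at (290,280). Now the punch, at (415,327) on the red board.

Call:
{"method": "drive_tool", "body": {"moves": [[-0.2,0.06,0,0,0,0],[-0.5,0.2,0,0,0,0.01],[-0.8,0.4,0,0,0,0.02],[-1,0.55,0,0,0,0.02],[-1,0.6,0,0,0,0.02],[-1,0.6,0,0,0,0.02]]}}

```text
clock: 7.45
tool_pos: [0.505, 0.0401, 0.1674]
orientation: [180.0, -0.1, -87.2]
force: [1.0, -0.2, -0.2]
opening: 0.0878
```

```bash
python3 plan.py .48 .12 .13 -87.5
```

```text
7.45 [0.505  0.0401 0.1674] [ 1.80e+02 -1.00e-01 -8.72e+01] q6 [ 27.   7. -25.   0. -57.  66.] F [ 1.  -0.2 -0.2] 0.08783462007312584
shift [-0.541  0.141  0.248] turn [ 0.    -0.002  0.005] dist 0.092 n 2
```

Call:
{"method": "drive_tool", "body": {"moves": [[-0.2,0.06,0.1,0,0,0],[-0.45,0.14,0.2,0,0,0],[-0.54,0.14,0.25,0,0,0],[-0.54,0.14,0.25,0,0,0]]}}

```text
clock: 7.85
tool_pos: [0.4801, 0.1203, 0.1282]
orientation: [179.9, -0.2, -87.2]
force: [0.5, -0.4, 0.3]
opening: 0.0881
```

```bash
python3 look.py wrist w2;  python3 plan.py .4955 .1300 .013 -87.5
```

```text
7.9 [0.4804 0.1197 0.1288] [179.9  -0.2 -87.2] q6 [ 37.   9. -29.   0. -52.  56.] F [-0.6  0.3 -0.6] 0.08785106015303432
shift [-0.066 -0.105  0.772] turn [ 0.002 -0.003  0.005] dist 0.117 n 3
```

View pics/w2.png

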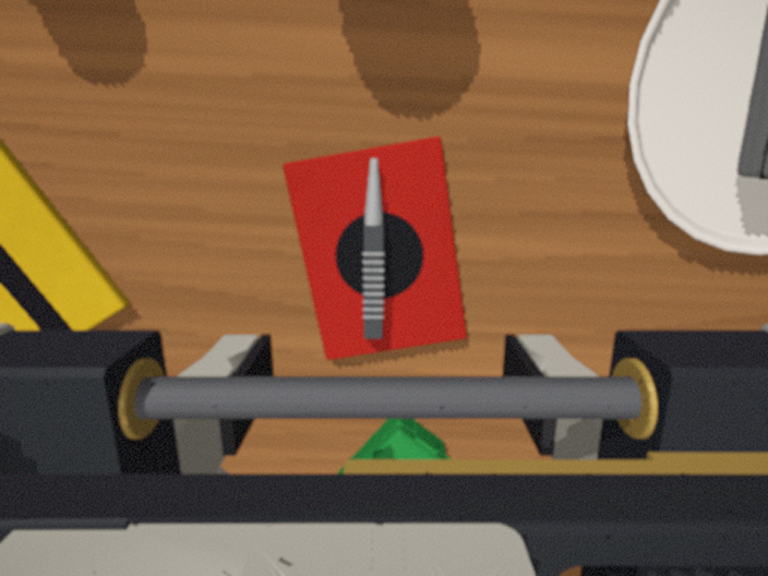

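The wrist view shows the punch with its tip at (374,158) and tail at (373,338), centred on the red disc.

```bash
python3 - <<'E'
from h import *
s=pickle.load(open("w2.pkl","rb"))
a=onplane(s,[(374/1.5,158/1.5)],.015)[0];b=onplane(s,[(373/1.5,338/1.5)],.019)[0]
v=(a-b)[:2];print(a,b,np.linalg.norm(v),np.degrees(np.arctan2(v[1],v[0])),(a+b)/2)
m=max(comps(s,lambda h,S,v:(((h<4)|(h>176))&(S>180)&(v>80)),300),key=lambda t:t[0])[2]; print(rect(s,m,.009))
E
```

```text
[0.55267581 0.13107027 0.015     ] [0.44275279 0.12702675 0.019     ] 0.10999737137496678 2.1066749741266477 [0.4977143  0.12904851 0.017     ]
((494.579345703125, 125.5163803100586), (127.58798217773438, 93.69401550292969), 12.418501853942871)
```

Call:
{"method": "drive_tool", "body": {"moves": [[-0.06,-0.11,0.15,0,0,0.01],[-0.06,-0.11,0.35,0,0,0.01],[-0.06,-0.11,0.55,0,0,0.01],[-0.06,-0.11,0.68,0,0,0.01],[-0.06,-0.11,0.74,0,0,0.01],[-0.06,-0.11,0.77,0,0,0.01],[-0.06,-0.11,0.77,0,0,0.01]]}}

```text
clock: 8.6
tool_pos: [0.4969, 0.1287, 0.0134]
orientation: [179.9, -0.2, -87.8]
force: [-0.1, 0.5, 0.5]
opening: 0.0879
```

Call:
{"method": "drive_tool", "body": {"moves": [[0,0,0,0,0,0],[0,0,0,0,0,0],[0,0,0,0,0,0],[0,0,0,0,0,0],[0,0,0,0,0,0],[0,0,0,0,0,0],[0,0,0,0,0,0],[0,0,0,0,0,0]], "fingers": -1}}

```text
clock: 9.4
tool_pos: [0.4969, 0.1287, 0.0134]
orientation: [179.9, -0.2, -87.8]
force: [-0.0, 0.4, 1.1]
opening: 0.0292
```

Call:
{"method": "drive_tool", "body": {"moves": [[0,0,0,0,0,0],[0,0,-0.15,0,0,0],[0,0,-0.35,0,0,0],[0,0,-0.6,0,0,0],[0,0,-0.7,0,0,0],[0,0,-0.7,0,0,0]]}}

```text
clock: 10.0
tool_pos: [0.4985, 0.13, 0.1211]
orientation: [-179.8, -0.1, -87.8]
force: [0.5, -0.7, -0.9]
opening: 0.0003
```

```bash
python3 plan.py .48 .26 .12 -75 .4805 .3645 .1 -56.4
```

```text
10.0 [0.4985 0.13   0.1211] [-1.798e+02 -1.000e-01 -8.780e+01] q6 [ 37.  11. -28.   0. -51.  55.] F [ 0.5 -0.7 -0.9] 0.0003443597089324395
shift [-0.871  0.09   0.006] turn [-0.003 -0.001 -0.213] dist 0.131 n 3
shift [-1.567  0.06   0.139] turn [-0.002 -0.002 -0.523] dist 0.236 n 5
```

I lifted before the fingers had closed, so the grasp missed. Looking again.

Call:
{"method": "drive_tool", "body": {"moves": [[0,0.12,0,0,0,0],[0,0.12,0,0,0,0],[0,0.12,0,0,0,0]], "fingers": 1}}

```text
clock: 10.3
tool_pos: [0.4801, 0.1291, 0.1205]
orientation: [-179.9, -0.1, -87.8]
force: [-0.2, -0.1, 0.1]
opening: 0.0187
```

```bash
python3 look.py wrist w3;  python3 plan.py .497 .1293 .0128 -87.9
```

```text
10.35 [0.4804 0.1292 0.1205] [-1.799e+02 -1.000e-01 -8.780e+01] q6 [ 38.  10. -30.   0. -51.  54.] F [ 0.3 -0.3  0.5] 0.023018047056919486
shift [ 0.003 -0.109  0.718] turn [-0.002 -0.001  0.002] dist 0.109 n 3
```

View pics/w3.png

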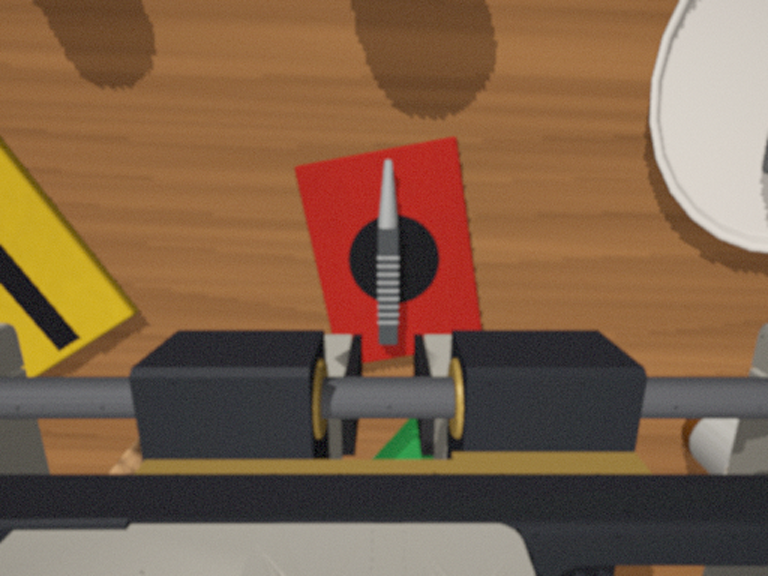

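The punch hasn't moved (tip (388,160), tail (388,343)). I'll retry with a part-open start and a longer wait for the fingers.

Call:
{"method": "drive_tool", "body": {"moves": [[0,-0.11,0.1,0,0,0],[0,-0.11,0.3,0,0,0],[0,-0.11,0.5,0,0,0],[0,-0.11,0.63,0,0,0],[0,-0.11,0.69,0,0,0],[0,-0.11,0.72,0,0,0],[0,-0.11,0.72,0,0,0]], "fingers": 0.1}}

```text
clock: 11.05
tool_pos: [0.4974, 0.1297, 0.0123]
orientation: [-179.9, -0.1, -87.8]
force: [-0.9, -0.7, 0.2]
opening: 0.0483
```

Call:
{"method": "drive_tool", "body": {"moves": [[0,0,0,0,0,0],[0,0,0,0,0,0],[0,0,0,0,0,0],[0,0,0,0,0,0],[0,0,0,0,0,0],[0,0,0,0,0,0],[0,0,0,0,0,0],[0,0,0,0,0,0]], "fingers": -1}}

```text
clock: 11.85
tool_pos: [0.4975, 0.1298, 0.0126]
orientation: [-179.9, -0.1, -87.8]
force: [-0.9, -0.2, 4.6]
opening: 0.0115
```

Call:
{"method": "drive_tool", "body": {"moves": [[0,0,0,0,0,0],[0,0,0,0,0,0],[0,0,-0.15,0,0,0],[0,0,-0.35,0,0,0],[0,0,-0.6,0,0,0],[0,0,-0.7,0,0,0],[0,0,-0.7,0,0,0]]}}

```text
clock: 12.55
tool_pos: [0.4985, 0.1308, 0.1199]
orientation: [-179.6, 0.0, -87.7]
force: [0.4, -0.1, -1.8]
opening: 0.0111
```

```bash
python3 plan.py .48 .26 .12 -75 .4805 .3645 .1 -56.4; python3 look.py wrist w4
```

```text
12.55 [0.4985 0.1308 0.1199] [-179.6    0.   -87.7] q6 [ 37.  11. -28.   0. -51.  55.] F [ 0.4 -0.1 -1.8] 0.011072783038972852
shift [-0.865  0.089 -0.001] turn [-0.006 -0.    -0.212] dist 0.13 n 3
shift [-1.561  0.06   0.133] turn [-0.006 -0.001 -0.522] dist 0.235 n 5
```

View pics/w4.png

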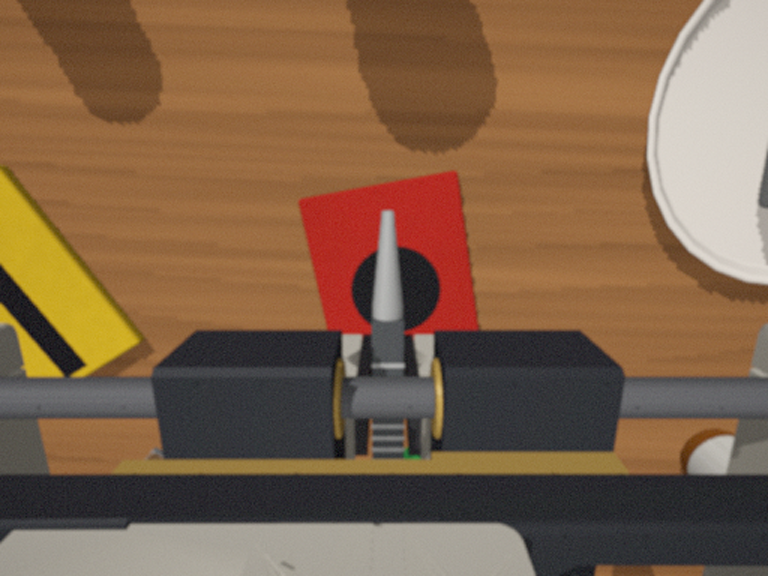

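The punch is held and in line with the tool, tip at (388,212). On to the yellow board.

Call:
{"method": "drive_tool", "body": {"moves": [[-0.15,0.02,0,0,0,-0.05],[-0.4,0.04,0,0,0,-0.12],[-0.65,0.06,0,0,0,-0.2],[-0.9,0.06,0,0,0,-0.3],[-1,0.06,0,0,0,-0.4],[-1,0.06,0,0,0,-0.5],[-1,0.06,0,0,0,-0.52]]}}

```text
clock: 13.3
tool_pos: [0.4817, 0.2797, 0.116]
orientation: [180.0, -0.2, -56.4]
force: [-0.2, -0.5, -0.8]
opening: 0.0118
```

```bash
python3 plan.py .4805 .3645 .06 -56.3 .4805 .3645 .0128 -56.3
```

```text
13.3 [0.4817 0.2797 0.116 ] [180.   -0.2 -56.4] q6 [ 50.  15. -23.   0. -52.  73.] F [-0.2 -0.5 -0.8] 0.011849668822896241
shift [-0.476 -0.306  0.372] turn [ 0.    -0.003 -0.002] dist 0.102 n 3
shift [-0.477 -0.306  0.687] turn [ 0.    -0.003 -0.002] dist 0.134 n 3
```

Call:
{"method": "drive_tool", "body": {"moves": [[-0.12,-0.08,0,0,0,0],[-0.3,-0.2,0.1,0,0,0],[-0.48,-0.31,0.25,0,0,0],[-0.48,-0.31,0.45,0,0,0],[-0.48,-0.31,0.58,0,0,0],[-0.48,-0.31,0.65,0,0,0],[-0.48,-0.31,0.67,0,0,0],[-0.48,-0.31,0.67,0,0,0]]}}

```text
clock: 14.1
tool_pos: [0.4809, 0.365, 0.0153]
orientation: [180.0, -0.2, -56.5]
force: [-0.3, -0.6, -1.3]
opening: 0.0115
```

```bash
python3 plan.py .4805 .3645 .0128 -56.3
```

```text
14.1 [0.4809 0.365  0.0153] [180.   -0.2 -56.5] q6 [ 56.  26. -22.   0. -42.  68.] F [-0.3 -0.6 -1.3] 0.011502177053824551
shift [0.002 0.004 0.017] turn [ 0.001 -0.003 -0.003] dist 0.003 n 1
```

Call:
{"method": "drive_tool", "body": {"moves": [[0,0,0.01,0,0,0],[0,0,0.015,0,0,0],[0,0,0.015,0,0,0]]}}

```text
clock: 14.4
tool_pos: [0.4811, 0.3653, 0.0137]
orientation: [-180.0, -0.2, -56.5]
force: [-0.3, 0.2, -0.8]
opening: 0.0113
```

Call:
{"method": "drive_tool", "body": {"moves": [[0,0,0,0,0,0],[0,0,0,0,0,0],[0,0,0,0,0,0],[0,0,0,0,0,0],[0,0,0,0,0,0],[0,0,0,0,0,0],[0,0,0,0,0,0]], "fingers": 0}}

```text
clock: 15.1
tool_pos: [0.4812, 0.3653, 0.0137]
orientation: [-180.0, -0.2, -56.5]
force: [0.9, 0.2, 0.5]
opening: 0.0434
```

Call:
{"method": "drive_tool", "body": {"moves": [[0,0,-0.15,0,0,0],[0,0.05,-0.4,0,0,0],[0,0.15,-0.7,0,0,0],[0,0.2,-0.95,0,0,0],[0,0.2,-0.95,0,0,0]], "fingers": 1}}

```text
clock: 15.6
tool_pos: [0.4575, 0.351, 0.1624]
orientation: [-179.4, -0.0, -56.4]
force: [0.5, 0.3, -0.3]
opening: 0.078
```

```bash
python3 look.py wrist w5; python3 plan.py .55 .23 .17 -70
```

```text
15.65 [0.4567 0.3503 0.1595] [-179.6   -0.   -56.4] q6 [ 57.  14. -18.   0. -58.  66.] F [0.3 0.  0.1] 0.08241279891239642
shift [ 1.012 -0.076 -0.069] turn [-0.006  0.     0.226] dist 0.153 n 4
```

View pics/w5.png

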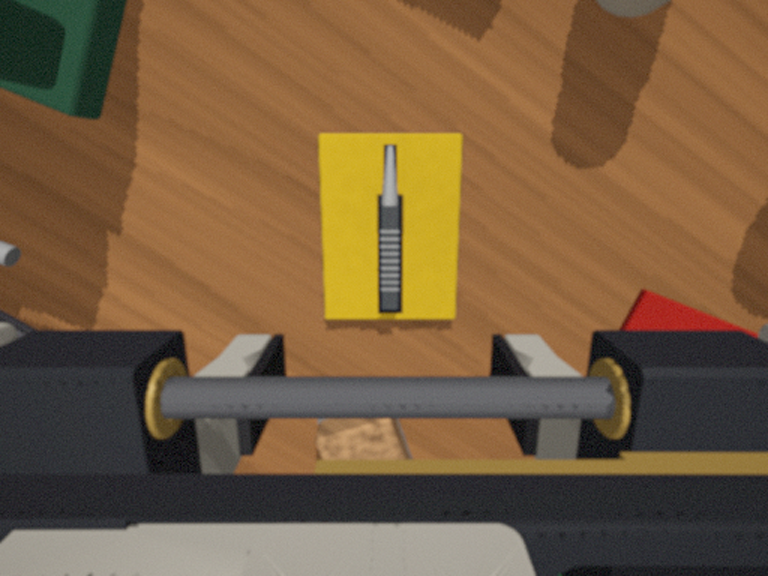

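The punch lies over its outline (tip (390,147), tail (390,312)). Next is the red box; I'll check the bottle position first.

```bash
python3 - <<'E'
from h import *
d=pickle.load(open("a.pkl","rb"))
print(onplane(d["scene"],[(374/1.5,198/1.5)],.09),onplane(d["side"],[(375/1.5,372/1.5)],.09), "pot",onplane(d["scene"],[(340/1.5,385/1.5)],.065))
E
```

```text
[[ 0.38056147 -0.09976276  0.09      ]] [[ 0.3819185 -0.1009247  0.09     ]] pot [[0.67948457 0.13523313 0.065     ]]
```

Call:
{"method": "drive_tool", "body": {"moves": [[0.2,0,-0.02,0,0,0.05],[0.5,-0.02,-0.05,0,0,0.12],[0.8,-0.05,-0.07,0,0,0.2],[1,-0.08,-0.07,0,0,0.25],[1,-0.08,-0.07,0,0,0.25]]}}

```text
clock: 16.15
tool_pos: [0.5509, 0.2289, 0.1686]
orientation: [-179.7, 0.0, -71.8]
force: [-0.2, 0.1, -0.2]
opening: 0.0874
```

```bash
python3 plan.py .56 .1 .17 -85
```

```text
16.15 [0.5509 0.2289 0.1686] [-179.7    0.   -71.8] q6 [ 41.  16. -14.   0. -60.  67.] F [-0.2  0.1 -0.2] 0.08737132399291536
shift [ 0.835  0.212 -0.01 ] turn [-0.004  0.001  0.221] dist 0.129 n 3
```

Call:
{"method": "drive_tool", "body": {"moves": [[0.25,0.06,0,0,0,0.06],[0.55,0.14,0,0,0,0.14],[0.84,0.21,0,0,0,0.24],[1,0.26,0,0,0,0.24],[1,0.26,0,0,0,0.24]]}}

```text
clock: 16.65
tool_pos: [0.5599, 0.0716, 0.1672]
orientation: [-179.9, 0.0, -86.3]
force: [-0.8, -0.3, -1.1]
opening: 0.0877
```

```bash
python3 plan.py .54 -.06 .17 -86.4 .49 -.2 .17 -86.4
```

```text
16.65 [0.5599 0.0716 0.1672] [-179.9    0.   -86.3] q6 [ 27.  13. -18.   0. -59.  67.] F [-0.8 -0.3 -1.1] 0.08773224467342793
shift [ 0.867  0.189 -0.019] turn [-0.002  0.001  0.002] dist 0.133 n 3
shift [ 1.777  0.582 -0.021] turn [-0.002  0.001  0.002] dist 0.28 n 6
```

Call:
{"method": "drive_tool", "body": {"moves": [[0.25,0.06,0,0,0,0],[0.55,0.14,0,0,0,0],[0.84,0.23,0,0,0,0],[1,0.3,0,0,0,0],[1,0.3,0,0,0,0]]}}

```text
clock: 17.15
tool_pos: [0.5231, -0.0828, 0.1662]
orientation: [-180.0, 0.0, -86.4]
force: [-0.3, 0.7, 0.5]
opening: 0.0876
```

```bash
python3 plan.py .42 -.22 .18 -86.4
```

```text
17.15 [ 0.5231 -0.0828  0.1662] [-180.     0.   -86.4] q6 [ 12.  10. -23.  -0. -58.  81.] F [-0.3  0.7  0.5] 0.08755831395003727
shift [ 0.87   0.743 -0.093] turn [-0.     0.001 -0.   ] dist 0.172 n 4
```

Call:
{"method": "drive_tool", "body": {"moves": [[0.25,0.1,0,0,0,0],[0.5,0.3,0,0,0,0],[0.75,0.5,-0.1,0,0,0],[1,0.65,-0.1,0,0,0],[1,0.7,-0.1,0,0,0],[1,0.7,-0.1,0,0,0]]}}

```text
clock: 17.75
tool_pos: [0.4269, -0.2389, 0.1805]
orientation: [180.0, 0.1, -86.5]
force: [0.3, 0.2, -0.3]
opening: 0.0875
```

```bash
python3 look.py wrist w6; python3 plan.py .4365 -.2985 .12 -86.4
```

```text
17.8 [ 0.4278 -0.2384  0.1807] [ 1.80e+02  1.00e-01 -8.64e+01] q6 [ -6.   5. -26.  -0. -59. 100.] F [-0.3  0.6 -0.5] 0.08767322495094064
shift [ 0.404 -0.033  0.404] turn [ 0.     0.001 -0.001] dist 0.086 n 2
```

View pics/w6.png

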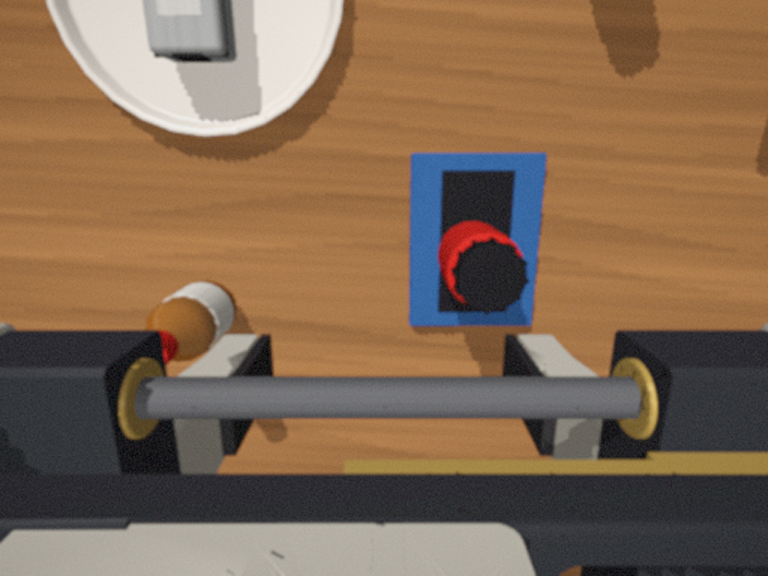

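The wrist view shows the box's cap centred at (490,274) on the blue board.

```bash
python3 - <<'E'
from h import *
s=pickle.load(open("w6.pkl","rb"))
print(onplane(s,[(490/1.5,274/1.5)],.083))
for a,c,m in comps(s,F["blue"],300): print(a,c,rect(s,m,.009))
E
python3 plan.py .436 -.298 .03 -86.4
```

```text
[[ 0.43856362 -0.29826411  0.083     ]]
17.8 [ 0.4278 -0.2384  0.1807] [ 1.80e+02  1.00e-01 -8.64e+01] q6 [ -6.   5. -26.  -0. -59. 100.] F [-0.3  0.6 -0.5] 0.08767322495094064
shift [ 0.401 -0.03   1.004] turn [ 0.     0.001 -0.001] dist 0.162 n 4
```

Call:
{"method": "drive_tool", "body": {"moves": [[0.15,-0.02,0,0,0,0],[0.4,-0.04,0.05,0,0,0],[0.4,-0.04,0.3,0,0,0],[0.4,-0.04,0.55,0,0,0],[0.4,-0.04,0.75,0,0,0],[0.4,-0.04,0.9,0,0,0],[0.4,-0.04,1,0,0,0],[0.4,-0.04,1,0,0,0]]}}

```text
clock: 18.6
tool_pos: [0.4371, -0.296, 0.028]
orientation: [179.7, 0.1, -86.3]
force: [-0.7, 0.6, -0.2]
opening: 0.0877
```

Call:
{"method": "drive_tool", "body": {"moves": [[0,0,0,0,0,0],[0,0,0,0,0,0],[0,0,0,0,0,0],[0,0,0,0,0,0],[0,0,0,0,0,0],[0,0,0,0,0,0],[0,0,0,0,0,0],[0,0,0,0,0,0]], "fingers": -1}}

```text
clock: 19.4
tool_pos: [0.4376, -0.2963, 0.0286]
orientation: [179.8, 0.1, -86.3]
force: [-0.4, -0.3, 5.5]
opening: 0.0494
```

Call:
{"method": "drive_tool", "body": {"moves": [[0,0,-0.15,0,0,0],[0,0,-0.4,0,0,0],[0,0,-0.7,0,0,0],[0,0,-0.9,0,0,0],[0,0,-0.95,0,0,0],[0,0,-0.95,0,0,0]]}}

```text
clock: 20.0
tool_pos: [0.4384, -0.2965, 0.1719]
orientation: [179.9, 0.1, -86.3]
force: [-0.2, -0.1, -1.5]
opening: 0.0499
```

```bash
python3 look.py wrist w7; python3 plan.py .52 -.18 .19 -86.4
```

```text
20.05 [ 0.4376 -0.2962  0.1704] [179.8   0.2 -86.3] q6 [-13.  10. -22.  -0. -59. 107.] F [-0.2  0.1 -2.1] 0.04940388022669827
shift [-0.738 -0.597 -0.131] turn [0.004 0.003 0.001] dist 0.144 n 3
```

View pics/w7.png

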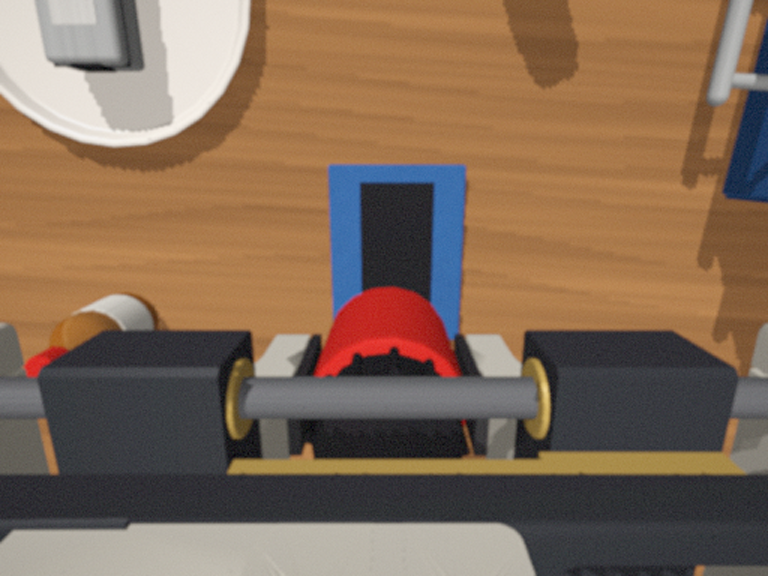

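The box is held upright between the pads, around (388,370). On to the red board.

Call:
{"method": "drive_tool", "body": {"moves": [[-0.15,-0.12,-0.05,0,0,0],[-0.4,-0.32,-0.1,0,0,0],[-0.7,-0.5,-0.12,0,0,0],[-0.95,-0.6,-0.12,0,0,0],[-1,-0.6,-0.12,0,0,0],[-1,-0.6,-0.12,0,0,0]]}}

```text
clock: 20.65
tool_pos: [0.517, -0.1393, 0.1863]
orientation: [179.6, 0.2, -86.2]
force: [0.1, -0.4, -1.7]
opening: 0.0492
```

```bash
python3 plan.py .52 0 .19 -86.4
```

```text
20.65 [ 0.517  -0.1393  0.1863] [179.6   0.2 -86.2] q6 [  6.  10. -20.  -0. -61.  88.] F [ 0.1 -0.4 -1.7] 0.04922254587476936
shift [-0.925 -0.082 -0.022] turn [0.007 0.003 0.003] dist 0.139 n 3
```

Call:
{"method": "drive_tool", "body": {"moves": [[-0.15,-0.02,0,0,0,0],[-0.4,-0.04,0,0,0,0],[-0.7,-0.07,0,0,0,0],[-0.95,-0.07,0,0,0,0],[-1,-0.07,0,0,0,0],[-1,-0.07,0,0,0,0]]}}

```text
clock: 21.25
tool_pos: [0.5168, 0.0111, 0.1856]
orientation: [179.4, 0.2, -86.1]
force: [0.1, 0.4, -1.9]
opening: 0.0497
```

```bash
python3 plan.py .4946 .1258 .1 -86.4
```

```text
21.25 [0.5168 0.0111 0.1856] [179.4   0.2 -86.1] q6 [ 23.   8. -22.  -0. -61.  71.] F [ 0.1  0.4 -1.9] 0.049732711061668204
shift [-0.772  0.09   0.574] turn [0.009 0.003 0.004] dist 0.145 n 3
```

Call:
{"method": "drive_tool", "body": {"moves": [[-0.15,0.02,0,0,0,0],[-0.4,0.05,0.1,0.01,0,0],[-0.65,0.09,0.3,0.01,0,0],[-0.77,0.09,0.5,0.01,0,0],[-0.77,0.09,0.57,0.01,0,0],[-0.77,0.09,0.57,0.01,0,0]]}}

```text
clock: 21.85
tool_pos: [0.4935, 0.1235, 0.0986]
orientation: [179.8, 0.0, -86.2]
force: [-0.2, -0.2, -1.3]
opening: 0.0492
```

```bash
python3 plan.py .4946 .1258 .0295 -86.4
```

```text
21.85 [0.4935 0.1235 0.0986] [179.8   0.  -86.2] q6 [ 36.  12. -30.  -0. -48.  58.] F [-0.2 -0.2 -1.3] 0.049201096752069406
shift [-0.014 -0.01   0.461] turn [0.003 0.    0.004] dist 0.069 n 2
```

Call:
{"method": "drive_tool", "body": {"moves": [[-0.01,-0.01,0.1,0,0,0],[-0.01,-0.01,0.25,0,0,0],[-0.01,-0.01,0.37,0,0,0],[-0.01,-0.01,0.43,0,0,0],[-0.01,-0.01,0.455,0,0,0],[-0.01,-0.01,0.465,0,0,0],[-0.01,-0.01,0.465,0,0,0]]}}

```text
clock: 22.55
tool_pos: [0.4953, 0.1251, 0.0296]
orientation: [179.9, 0.0, -86.2]
force: [-0.1, -0.4, -0.8]
opening: 0.0497
```

Call:
{"method": "drive_tool", "body": {"moves": [[0,0,0,0,0,0],[0,0,0,0,0,0],[0,0,0,0,0,0],[0,0,0,0,0,0],[0,0,0,0,0,0],[0,0,0,0,0,0],[0,0,0,0,0,0]], "fingers": 1}}

```text
clock: 23.25
tool_pos: [0.4953, 0.1251, 0.0296]
orientation: [179.9, 0.0, -86.2]
force: [-0.3, -0.2, -1.4]
opening: 0.0875
```

Call:
{"method": "drive_tool", "body": {"moves": [[0,0,-0.15,0,0,0],[0,0,-0.4,0,0,0],[0,0,-0.7,0,0,0],[0,0,-0.9,0,0,0],[0,0.1,-0.95,0,0,0],[0,0.2,-0.95,0,0,0]]}}

```text
clock: 23.85
tool_pos: [0.4659, 0.1234, 0.1734]
orientation: [-180.0, 0.1, -86.2]
force: [-0.2, 0.6, -1.2]
opening: 0.0877
```

```bash
python3 look.py wrist w8; python3 plan.py .54 .0 .18 -86.4 .605 -.105 .15 -86.1
```

```text
23.9 [0.4629 0.1224 0.1722] [ 1.798e+02  1.000e-01 -8.620e+01] q6 [ 38.   5. -28.  -0. -58.  56.] F [-4.4 -1.2 -2.1] 0.0877201092586624
shift [ 0.848 -0.46  -0.055] turn [0.003 0.002 0.003] dist 0.145 n 3
shift [ 1.575 -0.847  0.143] turn [ 0.003  0.002 -0.002] dist 0.269 n 6
```

View pics/w8.png

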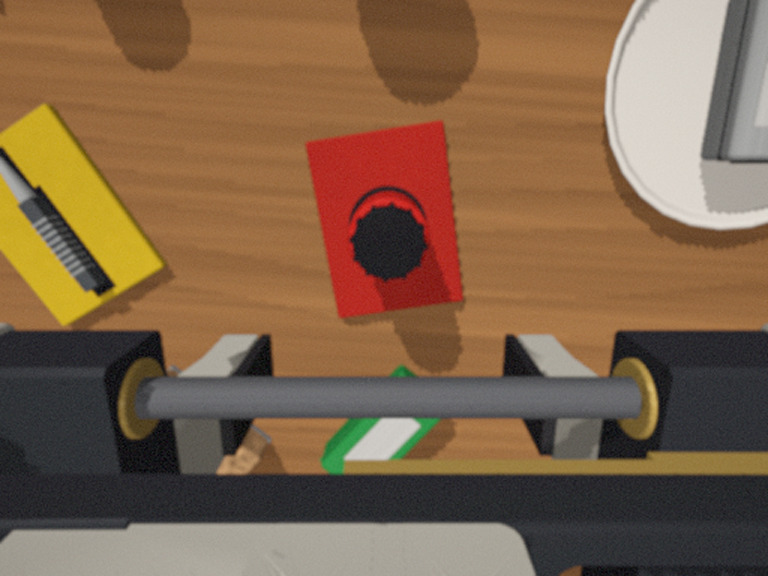

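```bash
python3 - <<'E'
from h import *
s=pickle.load(open("w8.pkl","rb"))
print(onplane(s,[(388/1.5,242/1.5)],.083))
E
```

```text
[[0.49403257 0.12499591 0.083     ]]
```

Call:
{"method": "drive_tool", "body": {"moves": [[0.25,-0.15,-0.05,0,0,0],[0.55,-0.3,-0.06,0,0,0],[0.85,-0.46,-0.06,0,0,0],[1,-0.6,-0.06,0,0,0],[1,-0.65,-0.06,0,0,0]]}}

```text
clock: 24.4
tool_pos: [0.5705, -0.0237, 0.1786]
orientation: [179.7, 0.0, -86.4]
force: [-0.0, -0.3, -0.2]
opening: 0.0877
```

```bash
python3 plan.py .575 -.105 .16 -86.1
```

```text
24.4 [ 0.5705 -0.0237  0.1786] [179.7   0.  -86.4] q6 [ 17.  13. -16.  -0. -61.  76.] F [-0.  -0.3 -0.2] 0.08770842861437411
shift [0.543 0.003 0.124] turn [ 0.006  0.001 -0.005] dist 0.084 n 2
```

The box measures (0.494, 0.125), within 1 mm of the red board's centre. Back to the case.

Call:
{"method": "drive_tool", "body": {"moves": [[0.25,0,0.06,0,0,0],[0.5,0,0.12,0,0,0],[0.54,0,0.12,0,0,0],[0.54,0,0.12,0,0,0]]}}

```text
clock: 24.8
tool_pos: [0.5743, -0.1052, 0.1591]
orientation: [179.5, 0.0, -86.5]
force: [-0.4, 0.1, -0.0]
opening: 0.0876
```

```bash
python3 look.py wrist w9; python3 plan.py .603 -.104 .0155 -86.1
```

```text
24.85 [ 0.5748 -0.1043  0.1597] [179.6   0.  -86.5] q6 [  9.  15. -16.  -0. -59.  85.] F [-0.8 -0.2  0.5] 0.08768809146420452
shift [ 0.01  -0.195  0.96 ] turn [ 0.007  0.001 -0.006] dist 0.147 n 3
```

View pics/w9.png

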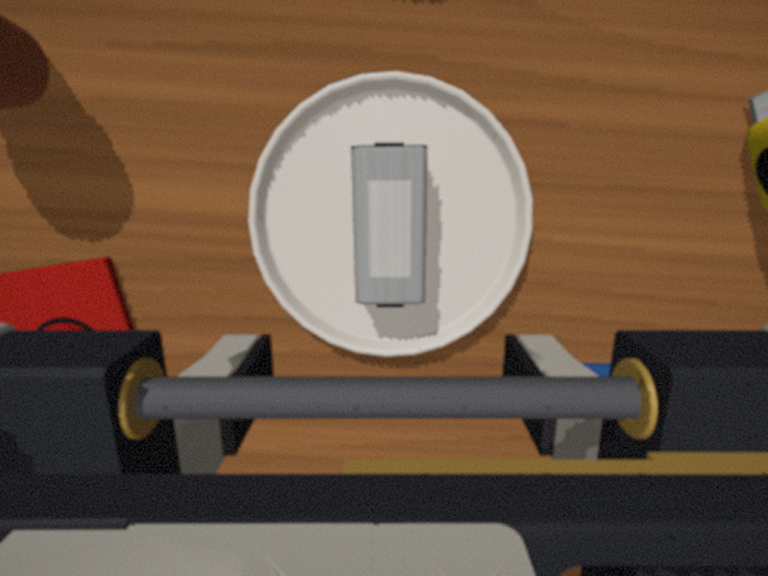

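The wrist view shows the case in the saucer, corners (351,146), (427,146), (425,303) and (356,304).

```bash
python3 - <<'E'
from h import *
s=pickle.load(open("w9.pkl","rb"))
w=onplane(s,np.array([(351,146),(427,146),(425,303),(356,304)])/1.5,.038)
print(w.mean(0),np.degrees(np.arctan2(*( (w[0]+w[1]-w[2]-w[3])[[1,0]]))))
E
```

```text
[ 0.60459226 -0.10489207  0.038     ] 4.099730949524585
```

Call:
{"method": "drive_tool", "body": {"moves": [[0.01,-0.1,0.1,0,0,0],[0.01,-0.2,0.3,0.01,0,0],[0.01,-0.2,0.55,0.01,0,0],[0.01,-0.2,0.75,0.01,0,0],[0.01,-0.2,0.88,0.01,0,0],[0.01,-0.2,0.95,0.01,0,0],[0.01,-0.2,0.96,0.01,0,0]]}}

```text
clock: 25.55
tool_pos: [0.6031, -0.1029, 0.0145]
orientation: [-179.9, 0.0, -86.4]
force: [-0.4, 0.5, 0.3]
opening: 0.088
```

Call:
{"method": "drive_tool", "body": {"moves": [[0,0,0,0,0,0],[0,0,0,0,0,0],[0,0,0,0,0,0],[0,0,0,0,0,0],[0,0,0,0,0,0],[0,0,0,0,0,0],[0,0,0,0,0,0]], "fingers": -1}}

```text
clock: 26.25
tool_pos: [0.6033, -0.1032, 0.0149]
orientation: [-179.9, 0.0, -86.4]
force: [-0.3, -1.2, 4.0]
opening: 0.046
```

Call:
{"method": "drive_tool", "body": {"moves": [[0,0,-0.15,0,0,0],[0,0,-0.4,0,0,0],[0,0,-0.7,0,0,0],[0,0,-0.95,0,0,0],[0,0,-1,0,0,0],[0,0,-1,0,0,0]]}}

```text
clock: 26.85
tool_pos: [0.6033, -0.103, 0.1658]
orientation: [-179.8, 0.1, -86.4]
force: [-0.1, 1.3, -4.5]
opening: 0.0461
```

```bash
python3 plan.py .52 -.2 .16 -86.4 .4441 -.3007 .1 -86.4
```

```text
26.85 [ 0.6033 -0.103   0.1658] [-1.798e+02  1.000e-01 -8.640e+01] q6 [  9.  17. -13.  -0. -60.  85.] F [-0.1  1.3 -4.5] 0.04606732946832894
shift [0.611 0.595 0.036] turn [-0.004  0.001 -0.   ] dist 0.128 n 3
shift [1.25  1.143 0.433] turn [-0.004  0.001 -0.   ] dist 0.262 n 6
```

Call:
{"method": "drive_tool", "body": {"moves": [[0.15,0.13,0,0,0,0],[0.35,0.32,0,0,0,0],[0.55,0.5,0,0,0,0],[0.75,0.68,0.05,0,0,0],[0.95,0.86,0.05,0,0,0],[1,0.91,0.05,0,0,0],[1,0.91,0.05,0,0,0]]}}

```text
clock: 27.55
tool_pos: [0.4739, -0.2619, 0.1553]
orientation: [180.0, 0.2, -86.6]
force: [0.1, -0.2, -3.0]
opening: 0.0461
```

```bash
python3 look.py wrist w10; python3 plan.py .443 -.3005 .0185 -86.3; python3 - <<'E'
from h import *
for f in("w6","w7","w10"):
  s=pickle.load(open(f+".pkl","rb"))
  for a,c,m in comps(s,lambda h,S,v:(h>100)&(h<125)&(S>150)&(v>100),150): print(f,a,c,rect(s,m,.009))
E
```

```text
27.6 [ 0.4751 -0.2614  0.1557] [-1.799e+02  1.000e-01 -8.650e+01] q6 [ -8.  11. -22.  -0. -57. 102.] F [ 0.  -0.3 -3.7] 0.045783867519256075
shift [0.25  0.23  0.914] turn [-0.001  0.002 -0.004] dist 0.146 n 3
w6 4554 [313.02613087 153.50658762] ((444.0691833496094, -301.8445739746094), (125.15959930419922, 92.65071868896484), 3.4681410789489746)
w7 4156 [266.32314726 152.63546679] ((444.0125427246094, -302.4082946777344), (124.881103515625, 92.36246490478516), 3.662233591079712)
w10 1645 [327.68571429 181.85410334] ((463.93658447265625, -325.4632568359375), (89.3786849975586, 43.56839370727539), 3.42657470703125)
```

View pics/w10.png

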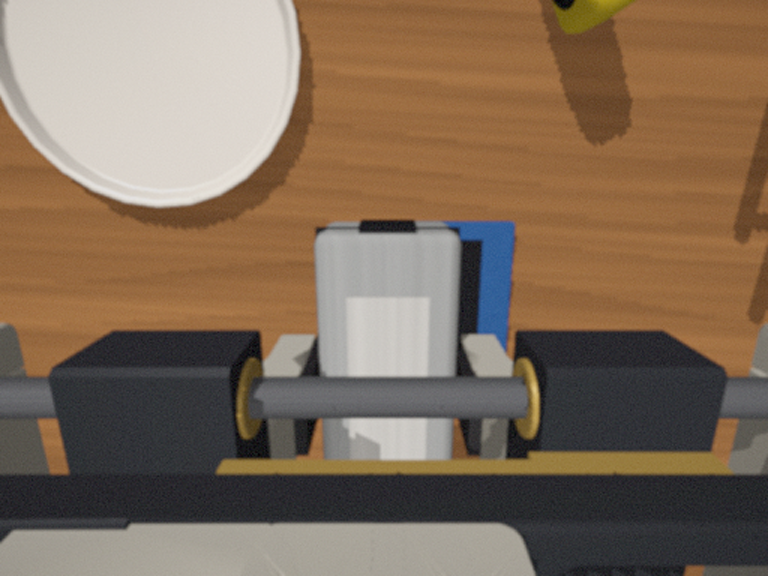

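The case is held squarely (317–460 px across, clear of everything) above the blue board.

Call:
{"method": "drive_tool", "body": {"moves": [[0.12,0.12,0.05,0,0,0],[0.255,0.23,0.2,0,0,0],[0.255,0.23,0.45,0,0,0],[0.255,0.23,0.65,0,0,0],[0.255,0.23,0.8,0,0,0],[0.255,0.23,0.88,0,0,0],[0.255,0.23,0.91,0,0,0],[0.255,0.23,0.91,0,0,0]]}}

```text
clock: 28.4
tool_pos: [0.4435, -0.3008, 0.019]
orientation: [-180.0, 0.1, -86.5]
force: [0.1, 0.6, -3.4]
opening: 0.0457
```

Call:
{"method": "drive_tool", "body": {"moves": [[0,0,0,0,0,0],[0,0,0,0,0,0],[0,0,0,0,0,0],[0,0,0,0,0,0],[0,0,0,0,0,0],[0,0,0,0,0,0],[0,0,0,0,0,0]], "fingers": 1}}

```text
clock: 29.1
tool_pos: [0.4435, -0.3008, 0.0191]
orientation: [-180.0, 0.1, -86.5]
force: [-0.0, -0.1, 0.1]
opening: 0.0871
```

Call:
{"method": "drive_tool", "body": {"moves": [[0,0,-0.15,0,0,0],[0,0,-0.4,0,0,0],[0,0,-0.7,0,0,0],[0,0,-0.95,0,0,0],[0,0,-1,0,0,0],[0,0.1,-1,0,0,0],[0,0.15,-1,0,0,0],[0,0.15,-1,0,0,0]]}}

```text
clock: 29.9
tool_pos: [0.4189, -0.3023, 0.1679]
orientation: [179.9, 0.2, -86.5]
force: [-0.0, -0.3, 0.6]
opening: 0.0874
```

```bash
python3 plan.py; for n in wrist scene side; do python3 look.py $n e_$n; done
```

```text
29.9 [ 0.4189 -0.3023  0.1679] [179.9   0.2 -86.5] q6 [-14.   9. -24.  -0. -58. 108.] F [-0.  -0.3  0.6] 0.08741865562931256
```

View pics/e_wrist.png

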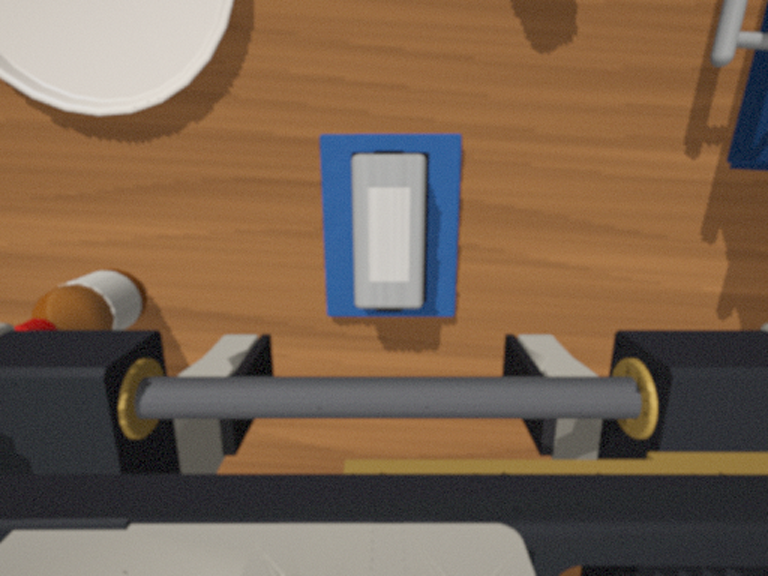

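View pics/e_scene.png

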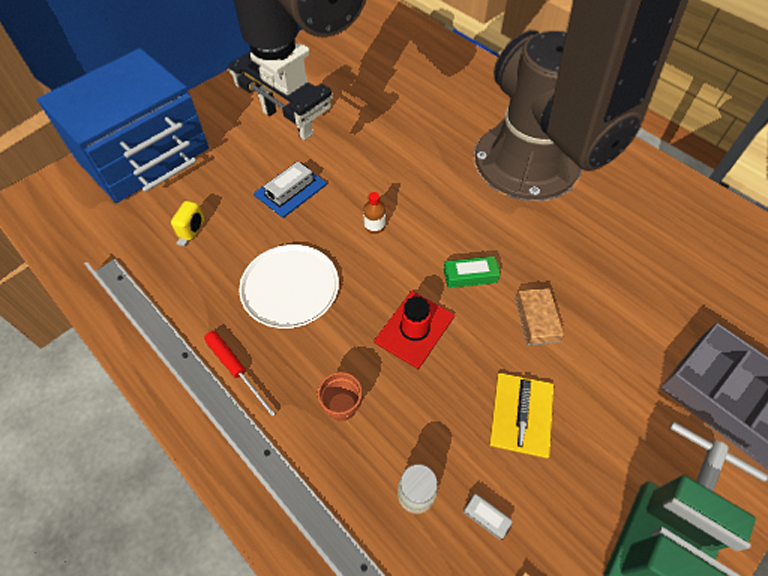

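View pics/e_side.png

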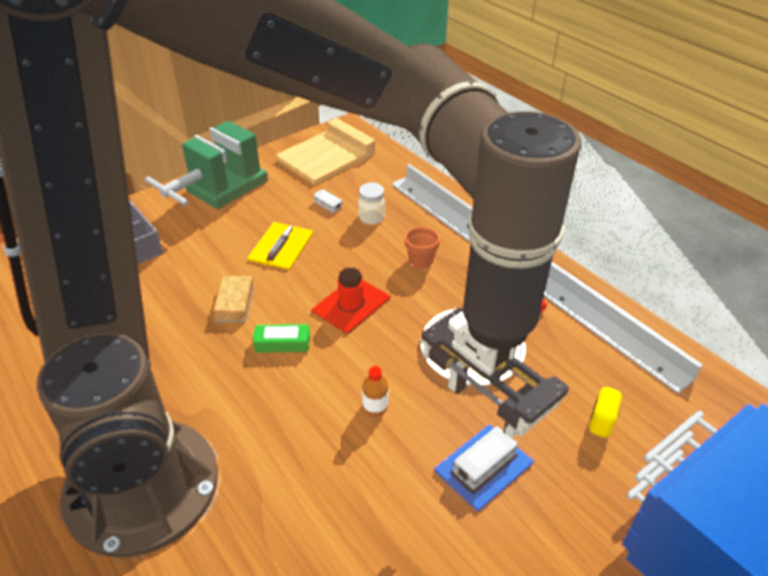

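All three tools are on their own boards: case at (290,183), box at (416,318) and punch at (522,410) in the scene view. The bottle and pot are unmoved. One last numeric check, then I hand in.

```bash
python3 - <<'E'
from h import *
s=pickle.load(open("w5.pkl","rb"))
a=onplane(s,[(390/1.5,147/1.5)],.015)[0];b=onplane(s,[(390/1.5,312/1.5)],.02)[0]
print("punch",(a+b)/2,np.degrees(np.arctan2(*(a-b)[[1,0]])))
for _,c,m in comps(s,F["yellow"],800): print(rect(s,m,.009))
s=pickle.load(open("e_wrist.pkl","rb"))
w=onplane(s,np.array([(352,154),(426,154),(424,308),(354,308)])/1.5,.041)
print("case",w.mean(0),np.degrees(np.arctan2(*( (w[0]+w[1]-w[2]-w[3])[[1,0]]))))
from plant import ticket
ticket.close_job()
E
```

```text
punch [0.48033446 0.36402038 0.0175    ] 33.65962375337892
((480.380859375, 364.3132019042969), (127.89850616455078, 94.12599182128906), 33.62483215332031)
case [ 0.44522946 -0.30145857  0.041     ] 3.536667808556908
the job is handed in; nothing more can be done
```

I parked the chrome case in the saucer, moved the punch to the yellow board and the red box to the red board, then moved the case to the blue board. The job was handed in at about 30 s of the 131 s allowed.

My last camera checks against each board's measured centre:

| Tool | Board | Offset from centre | Angle to long side |
|---|---|---|---|
| Punch | yellow | about 0.3 mm | under 0.1° |
| Red box (upright) | red | about 1 mm | not required |
| Chrome case (lid up) | blue | about 1 mm | about 0.1° |

The bottle and pot look unmoved in the final scene and side views. The gripper was open and clear of everything when I handed in.

- **Missed grasp:** the first try at the punch failed because I lifted before the fingers had closed. The punch did not visibly move, and the second try held.
- **Start position:** my first estimates of the red box from the two fixed cameras differed by 9 mm. I used the wrist view before gripping it.

No final check failed or disagreed. The hand-in reports no verdict.

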